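# Set the safety foot of a granite surface plate

### The job

The dark granite measuring plate stands on three feet; the fourth, the adjustable safety foot on the bracket at its front left corner, hangs free above the bench. Slide the loose aluminium bearing plate in under this foot, flat on the bench, with its engraved ring centred below the foot, and let go of it. Then screw the foot down by its black knurled knob (clockwise seen from above) until the rubber just bears on the plate: lightly in contact, neither hanging free nor pressed hard, since the granite must not be jacked up; leave the vial and the specimen mount alone.

Things in the scene. Friction and masses are not known exactly. Their poses are not given: they have to be found in the camera images.
- plate_centre (a point): Middle (5 mm above its underside) of the loose bearing plate: a bare aluminium paddle, 150 mm long and 10 mm thick, 0.21 kg, flat on the bench. x axis along its length: from x = +5 to +75 mm it is a square head 70 mm wide with an engraved ring, from -75 to +5 mm a tail 40 mm wide with a dark hanging hole near its end; y across, z up. Hold it by the tail, across its width, near x = -60 mm.
- plate_mark (a point): Centre of the dark engraved ring (58 mm across) on the top face of the bearing plate's head: at x = +40 mm from the plate's middle, 10 mm above its underside; axes as the plate's. The foot (52 mm across) is to stand inside this ring.
- foot: Lower end of the screw spindle with the black rubber foot, 52 mm across; origin on the screw axis 54 mm below the knob's centre. The foot is locked on by a nut; its underside is 8.7 to 12.5 mm below this origin, how much is not measured. At the start it is 12.2 to 16.8 mm above the bench. It turns with the screw and rubs on what it stands on. The rubber yields some 0.05 mm per newton.
- knob_centre (a point): Centre of the black knurled knob on top of the screw, about 80 mm above the bench: round, 36 mm across, 25 mm tall, this point on its axis half-way up; z up, x and y turn with the knob. Below it are a brass bush 22 mm across (top 58 mm above the bench) and the bracket, 36 mm wide (30 to 44 mm above the bench), which runs from the screw to the granite.
- foot_screw (a joint): Angle of the screw in rad; grows as the knob is turned clockwise seen from above, which screws the foot down: multi-start thread, 8 mm a turn (1.27 mm per rad). Knob, spindle and foot sink together. It stays where it is left. The turning moment is about 0.03 N m while the foot hangs free and grows by 0.01 to 0.015 N m per newton of load on the foot. Range -1 to 8, at the start 0.4 to 1.
- granite_top (a point): Centre of the top face of the fixed granite plate, 160 mm (x) by 240 mm (y), 92 mm above the bench; x points away from the robot. In its frame the screw axis is at x = -145, y = +75 mm. A micrometer stand is fixed on its rear half (x over 0, top 128 mm above this face), a small gauge block at x = -45, y = -85 mm.
- vial: Bystander: small sample vial with a blue cap, 23 mm across, 48 mm tall, loose; origin at the centre of its underside.
- mount: Bystander: black round specimen mount, 30 mm across, 18 mm tall, loose; origin at the centre of its underside.
There are look-alikes about, which are no part of the job. Several things look just like the part that bears plate_centre: the one meant starts farthest from the robot's base.

How it is judged:
By the outcome, as a careful person would: the job done as asked, in the order asked, and still so for the second after the job is handed in, with the robot touching nothing.
It also fails if it takes over 72 s, if anything falls off the work surface, if the arm or the gripper's body presses on something with over 40 N, if the wrist force passes 120 N, or if a joint passes its speed limit or range.

### The arm

A 6-joint arm with a two-finger parallel gripper is mounted at the origin on a cart in front of the work surface, level with it; the furniture and walls round the work are solid. World frame = base frame: x ahead of the robot, y to its left, z up, the work surface at z = 0. Lengths are in m, angles in rad, forces in N, time in s.
With the tool pointing down it reaches from about 0.4 to 0.825 m from the base axis. Payload 7 kg.
Tool frame: the origin (TCP) lies on the mounting face of the last link; the fingertips stand 178 mm ahead of it and the grasp point (between the pads) lies 159 mm ahead of it; z points along the fingers, y is the direction in which the jaws open and shut (so a half turn about z gives the same grasp; the last joint's range is limited). The gripper opens to 88 mm and grips with 3 to 60 N. Pads are 19 mm wide; open, the fingers measure 130 mm over their backs; the gripper's body (78 mm by 193 mm) begins 47 mm behind the grasp point.
Start: joints at [1.579, 0.359, 0.012, 0, -1.224, -0.288], TCP at [0.186, 0.649, 0.405] pointing down, gripper open.
Joint ranges: [-3.07, 3.07], [-1.43, 2.12], [-1.02, 1.25], [-3.03, 1.67], [-3.05, -0], [-3.03, 3.03]. Speed limits (rad/s): [2.39, 2.39, 3.01, 3.14, 3.14, 3.14].

### API

Orientations are given as [roll, pitch, yaw] about the fixed x, y, z axes, in that order (R = Rz(yaw) Ry(pitch) Rx(roll)).
In Python, from station import * gives the robot as it stands.
- The arm moves only by the tool arm_command, never from a script. Its argument "targets" is a list of rows, each a list of 3 entries, a list of its own where there are three numbers: the turn, a rotation vector about the world's x, y, z in rad, then the shift along the world's x, y, z in mm, then the closure, from 0 (fully open) to 1 (shut). In form: [[[wx, wy, wz], [tx, ty, tz], fingers], ...]. A call has 1 to 8 rows; each row shifts and turns the commanded pose from where the row before left it; what a row does not reach is not made up. A row lasts 1/10 s, in which the tool goes at most 50 mm and 8.59 degrees, less where a joint would pass 70% of its speed; a pose out of reach is approached as far as the arm can. A call with a gripper value outside its range is refused whole. The fingers move at their own pace and stop on an object; "squeeze" is the grip in N (left out, the last holds). Time passes only in rows, so rows that do not move let the fingers close. It gives the time, the measured TCP pose, the force and the opening at its end, in the units of the state.
- get_state(): the state, without advancing time (a new reading comes with each control period).
- grab_frame(name): name is "scene" or "top" or "wrist"; returns (picture, depth): 400x640x3 uint8, red, green, blue; 400x640 float32, m along the optical axis (not along the pixel's ray), 0 where there is no reading.
- camera_params(name): a dict with "mtx" (3x3 intrinsics, pixels), "eye" and "orientation" of the camera in the world. Camera axes: x right, y down, z forward; pixel columns grow to the right and rows downward; lengths in m; the calibration is good to about 2 mm. A picture is of the moment at which its call begins: read the wrist's pose just before it. camera_params takes no time and is no camera call; for the wrist camera it gives the pose at the moment of the call.
- job_done(): hands the job in, once; it reports no verdict.
The state is a dict: "t": time; "q": joint angles; "qd": joint speeds; "joint_efforts": joint torques, N m; "eef_pos": TCP position; "ee_rot": TCP orientation; "force": force on the tool from outside, world axes, zero at the start; "moment": the same for the moment, N m; "width": finger opening in m.
Only numpy, scipy, OpenCV 4.12 (cv2) and the standard library are available. Lean on these libraries where they do the work, as an engineer would, in place of code of your own. Each camera call takes 0.05 s, during which the arm holds its last target.

## Working session

There is one attempt and no reset: what is moved stays moved. The work goes in short steps, Python scripts to look and compute and a tool call to move; the robot and the scene stay as the last step left them, time stands still between calls to the robot, and variables do not carry over. Pictures are saved under pics/ and viewed, and the job is handed in when it is done.

Besides the shell and the picture viewer there is one more tool, called after ">>>" by a JSON object that holds its "fn" and its "kwargs". arm_command: Moves the arm, as the interface text tells. Its arguments: {"type":"object","properties":{"targets":{"type":"array"},"squeeze":{"type":"number"}},"required":["targets"]}

```bash
mkdir -p pics; ls
cat > h.py <<'E'
from station import *
import numpy as np, cv2
from scipy.spatial.transform import Rotation as R
def snap(n,f):
    p=camera_params(n); im,d=grab_frame(n)
    cv2.imwrite('pics/'+f+'.png',im[:,:,::-1]); np.savez('pics/'+f+'.npz',im=im,d=d,mtx=p['mtx'],eye=p['eye'],o=np.array(p['orientation']))
    return im,d,p
def Rm(o):
    o=np.array(o)
    return o if o.shape==(3,3) else (R.from_euler('xyz',o).as_matrix() if o.size==3 else R.from_quat(o).as_matrix())
def ray(p,u,v,z):
    d=Rm(p['o'])@np.linalg.inv(p['mtx'])@np.array([u,v,1.]); e=np.array(p['eye'])
    return e+d*(z-e[2])/d[2]
def pt(p,u,v,dep):
    return np.array(p['eye'])+Rm(p['o'])@(np.linalg.inv(p['mtx'])@np.array([u,v,1.])*dep)
E
python3 - <<'E'
from h import *
for n in('scene','top','wrist'):
    im,d,p=snap(n,n+'0'); print(n,p)
print(get_state())
E
```

```text
pics
scene {'mtx': array([[517.19059843,   0.        , 323.06468807],
       [  0.        , 517.19059843, 202.83649391],
       [  0.        ,   0.        ,   1.        ]]), 'eye': array([-0.24458549, -0.48156496,  0.73084747]), 'orientation': array([-2.16102519,  0.01819906, -1.04022744])}
top {'mtx': array([[370.11895796,   0.        , 319.88196434],
       [  0.        , 370.11895796, 195.57568083],
       [  0.        ,   0.        ,   1.        ]]), 'eye': array([0.39083582, 0.02385155, 0.99605738]), 'orientation': array([-2.91152089e+00, -2.15680342e-03, -1.64824533e+00])}
wrist {'mtx': array([[357.48185062,   0.        , 311.74060032],
       [  0.        , 357.48185062, 192.03636632],
       [  0.        ,   0.        ,   1.        ]]), 'eye': array([0.26450424, 0.62604777, 0.38346407]), 'orientation': array([ 2.83285196e+00, -1.45604997e-03, -1.85064025e+00])}
{'t': 0.15, 'q': array([ 1.57913086e+00,  3.59247305e-01,  1.12916015e-02, -2.47588899e-04,
       -1.22411144e+00, -2.88087736e-01]), 'qd': array([-0.00029638, -0.00219292,  0.0008518 ,  0.0017413 , -0.00112008,
       -0.00027993]), 'joint_efforts': array([-9.31417380e-04, -5.83280718e+01,  2.93289471e+01,  7.00127542e+00,
        8.75408063e-03, -1.08624090e-04]), 'eef_pos': array([0.18635397, 0.64862699, 0.4039326 ]), 'ee_rot': array([ 3.14030807e+00, -1.37907836e-04, -2.79837386e-01]), 'force': array([0.38503652, 0.08505144, 0.28426651]), 'moment': array([-0.05006399,  0.01253618, -0.02395547]), 'width': 0.08710248963892815}
```

View pics/scene0.png

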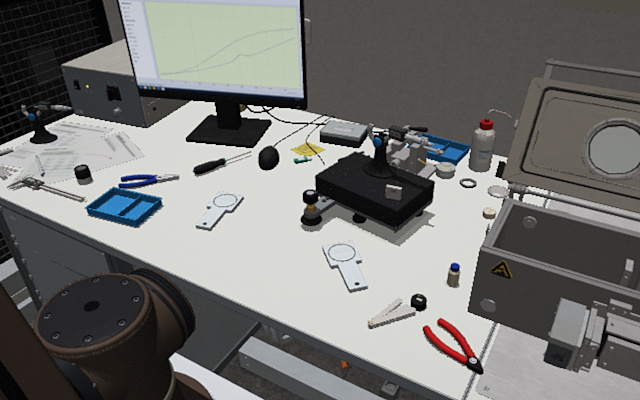

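View pics/top0.png

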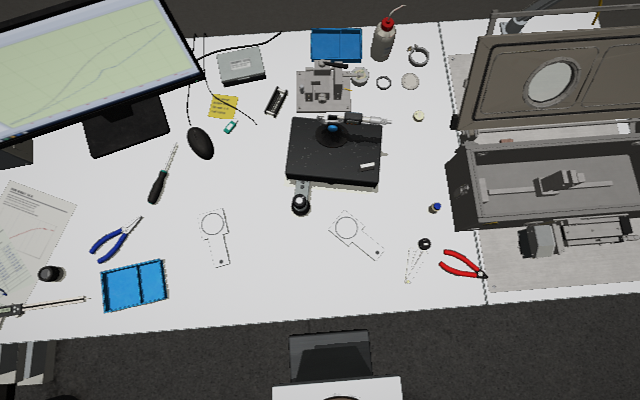

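View pics/wrist0.png

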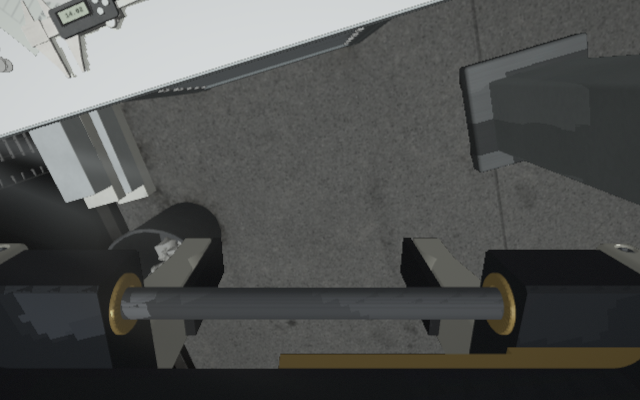

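Candidates for the bearing plate: paddle A (top px 213,236; scene 220,210) and paddle B (top px 356,235; scene 345,265). Possibly also a small strip at top (413,266), which has no ring. I'll crop and measure these.

Run:
```python
from h import *
t=cv2.imread('pics/top0.png'); s=cv2.imread('pics/scene0.png')
a=cv2.resize(t[150:290,180:320],None,fx=2.8,fy=2.8,interpolation=2)
b=cv2.resize(t[150:290,290:430],None,fx=2.8,fy=2.8,interpolation=2)
cv2.imwrite('pics/c1.png',np.hstack([a,b]))
a=cv2.resize(s[170:310,180:380],None,fx=4,fy=4,interpolation=2); cv2.imwrite('pics/c2.png',a)
p=np.load('pics/top0.npz')
for n,u,v in [('A',213,236),('B',356,235),('ringA',213,224),('ringB',346,228)]: 
    r=ray(p,u,v,.01); print(n,r,np.hypot(*r[:2]))
```

```text
A [0.53246844 0.29656998 0.01      ] 0.6094886304581636
B [ 0.50572265 -0.08393091  0.01      ] 0.5126400288205851
ringA [0.56481686 0.29619056 0.01      ] 0.6377671497137751
ringB [ 0.52651247 -0.05906123  0.01      ] 0.5298146909561771
```

View pics/c1.png

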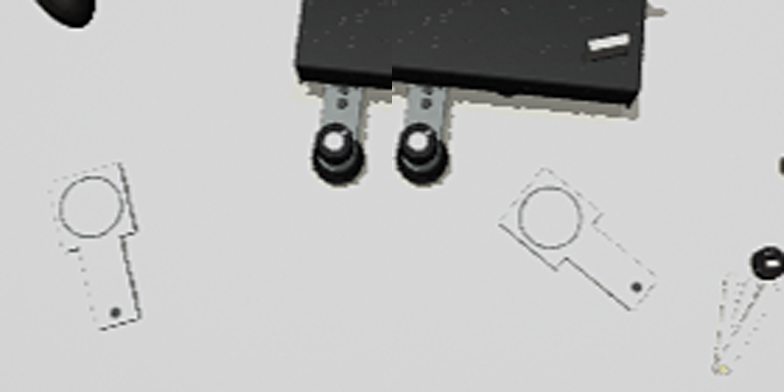

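View pics/c2.png

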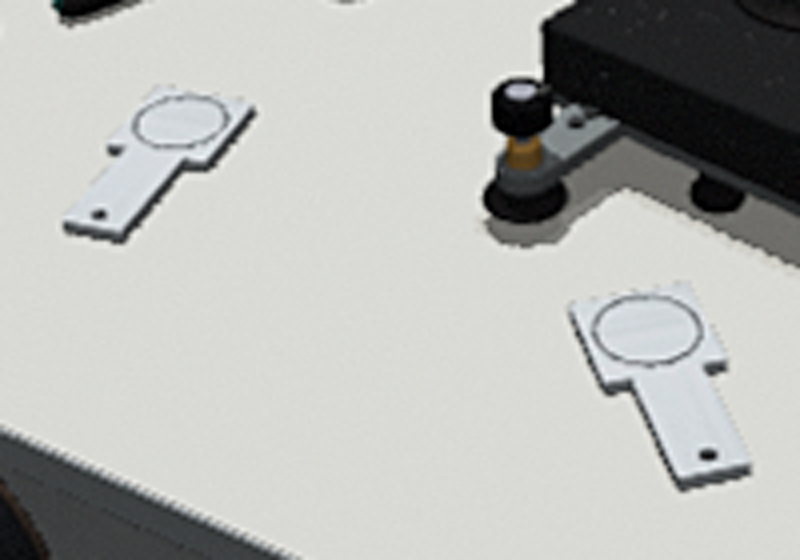

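Paddle A is 0.61 m from the base and B is 0.51 m, so A is the one meant. The crop confirms a paddle with a ring and a hole. Next I'll measure its axis and the screw position.

Run:
```python
from h import *
p=np.load('pics/top0.npz'); s=np.load('pics/scene0.npz')
h=ray(p,180+115/2.8,150+313/2.8,.01); r=ray(p,180+91/2.8,150+207/2.8,.01)
print('top hole,ring',h,r,np.degrees(np.arctan2(*(r-h)[1::-1])),np.linalg.norm(r-h))
h=ray(s,180+99/4,170+215/4,.01); r=ray(s,180+181/4,170+121/4,.01)
print('scene hole,ring',h,r,np.degrees(np.arctan2(*(r-h)[1::-1])),np.linalg.norm(r-h))
# knob top white spot
print('knob top', ray(p,180+335/2.8,150+142/2.8,.0925), ray(s,180+522/4,170+92/4,.0925))
print('foot', ray(p,180+338/2.8,150+158/2.8,.02), ray(s,180+525/4,170+199/4,.02))
# granite corners: front left/right top edge
for u,v in [(180+298/2.8,150+68/2.8),(290+636/2.8-0,150+92/2.8)]: print('gran front edge',ray(p,u,v,.092))
```

```text
top hole,ring [0.46291639 0.27625738 0.01      ] [0.56511427 0.29752663 0.01      ] 11.756478774809182 0.10438767578478593
scene hole,ring [0.46410632 0.27580136 0.01      ] [0.56735103 0.29802343 0.01      ] 12.146852251499068 0.10560914212151974
knob top [0.59242027 0.05698093 0.0925    ] [0.59255436 0.05632834 0.0925    ]
foot [0.59267085 0.05778799 0.02      ] [0.58906483 0.05480964 0.02      ]
gran front edge [0.66376344 0.0860256  0.092     ]
gran front edge [ 0.59638077 -0.49504115  0.092     ]
```

>>> {"fn": "arm_command", "kwargs": {"targets": [[[0,0,0.06],[20,-30,-5],0],[[0,0,0.06],[28,-37,-15],0],[[0,0,0.06],[28,-37,-15],0],[[0,0,0.06],[28,-37,-15],0],[[0,0,0.06],[28,-37,-15],0],[[0,0,0.06],[28,-37,-15],0],[[0,0,0.06],[28,-37,-15],0],[[0,0,0.06],[28,-37,-15],0]], "squeeze": 30}}

```text
t: 0.95
eef_pos: [0.4031, 0.358, 0.2942]
ee_rot: [-3.141, -0.0, 0.203]
force: [1.4, 0.5, -0.9]
width: 0.088
```

>>> {"fn": "arm_command", "kwargs": {"targets": [[[0,0,0.009],[28,-37,-15],0],[[0,0,0],[25,-35,-10],0],[[0,0,0],[12,-15,-9],0],[[0,0,0],[0,0,0],0],[[0,0,0],[0,0,0],0]]}}

```text
t: 1.45
eef_pos: [0.4677, 0.2723, 0.2604]
ee_rot: [3.141, 0.0, 0.208]
force: [0.3, 0.4, 0.0]
width: 0.0878
```

Run:
```python
from h import *
print(get_state()['eef_pos'],get_state()['ee_rot'],get_state()['t'])
im,d,p=snap('wrist','w1'); print(p['eye'],p['orientation'])
```

```text
[0.46765269 0.27233452 0.26043439] [3.14113026e+00 4.83371527e-04 2.07848211e-01] 1.45
[0.54722353 0.28977222 0.24003923] [ 2.83227034e+00 -3.57972822e-04 -1.36289365e+00]
```

View pics/w1.png

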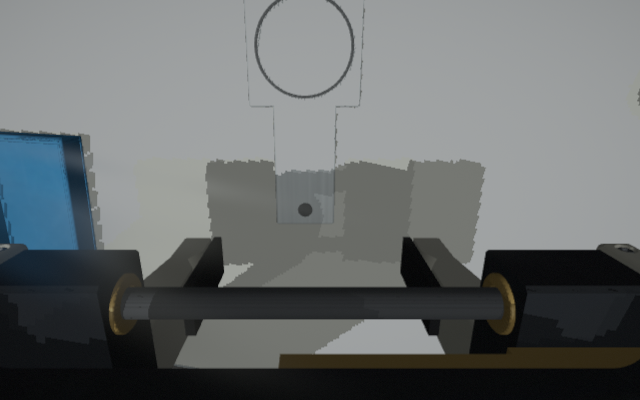

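The wrist view shows the paddle's ring centre at about (304,46), its hole at (305,210), and the tail end between the jaws.

Run:
```python
from h import *
p=np.load('pics/w1.npz')
r=ray(p,304,46,.01);h=ray(p,305,209.5,.01);print(r,h,np.arctan2(*(r-h)[1::-1]),np.linalg.norm(r-h))
u=(r-h)[:2]/np.linalg.norm((r-h)[:2]);print('grasp',r[:2]-.1*u)
a=ray(p,274,140,.01);b=ray(p,336.5,140,.01);print('tail w',a,b)
```

```text
[0.56399178 0.29795249 0.01      ] [0.46204231 0.27644669 0.01      ] 0.2078977060837704 0.10419306328568573
grasp [0.46614508 0.27731216]
tail w [0.50478591 0.30563379 0.01      ] [0.51311113 0.26615689 0.01      ]
```

>>> {"fn": "arm_command", "kwargs": {"targets": [[[0,0,0],[-1,5,-20],0],[[0,0,0],[0,0,-30],0],[[0,0,0],[0,0,-20],0],[[0,0,0],[0,0,-10],0],[[0,0,0],[0,0,0],0],[[0,0,0],[0,0,0],0]]}}

```text
t: 2.1
eef_pos: [0.4665, 0.2785, 0.1814]
ee_rot: [-3.141, -0.001, 0.21]
force: [-0.5, 0.0, -0.5]
width: 0.0878
```

>>> {"fn": "arm_command", "kwargs": {"targets": [[[0,0,0],[0,0,0],1],[[0,0,0],[0,0,0],1],[[0,0,0],[0,0,0],1],[[0,0,0],[0,0,0],1],[[0,0,0],[0,0,0],1],[[0,0,0],[0,0,0],1]]}}

```text
t: 2.7
eef_pos: [0.4664, 0.2777, 0.1807]
ee_rot: [-3.142, -0.0, 0.209]
force: [0.3, 0.2, -0.6]
width: 0.045
```

>>> {"fn": "arm_command", "kwargs": {"targets": [[[0,0,0],[0,0,0],1],[[0,0,0],[0,0,0],1],[[0,0,0],[0,0,0],1],[[0,0,0],[0,0,0],1]]}}

```text
t: 3.1
eef_pos: [0.4664, 0.2777, 0.1806]
ee_rot: [3.141, 0.0, 0.209]
force: [-0.0, -0.0, 0.9]
width: 0.0395
```

>>> {"fn": "arm_command", "kwargs": {"targets": [[[0,0,0],[-15,0,0],1],[[0,0,0],[-20,-5,0],1],[[0,0,0],[-15,-15,0],1],[[0,0,0],[-5,-25,0],1],[[0,0,0],[0,-30,0],1],[[0,0,0],[0,-30,0],1],[[0,0,0],[0,-30,0],1],[[0,0,0],[0,-30,0],1]]}}

```text
t: 3.9
eef_pos: [0.4106, 0.1117, 0.1807]
ee_rot: [-3.141, -0.0, 0.21]
force: [0.6, -0.6, -1.0]
width: 0.0395
```

>>> {"fn": "arm_command", "kwargs": {"targets": [[[0,0,0],[0,-30,0],1],[[0,0,0],[0,-25,0],1],[[0,0,0],[0,-15,0],1],[[0,0,0],[0,-6,0],1],[[0,0,0],[0,0,0],1],[[0,0,0],[0,0,0],1]]}}

```text
t: 4.5
eef_pos: [0.4113, 0.0371, 0.1807]
ee_rot: [3.142, 0.0, 0.209]
force: [0.7, 0.6, -0.3]
width: 0.0395
```

Run:
```python
from h import *
print(get_state()['eef_pos'],get_state()['ee_rot'],get_state()['t'])
im,d,p=snap('wrist','w2'); im,d,p=snap('top','t2');
cv2.imwrite('pics/t2c.png',cv2.resize(im[140:290,230:380,::-1],None,fx=4,fy=4,interpolation=2))
```

```text
[0.41127327 0.03707874 0.18065947] [3.14158370e+00 5.40164984e-05 2.09124324e-01] 4.5
```

View pics/w2.png

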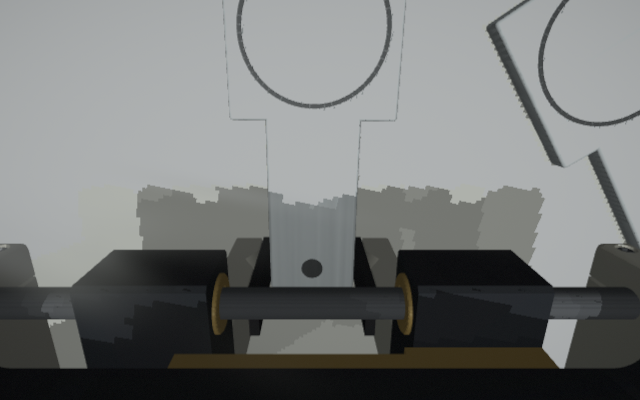

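View pics/t2c.png

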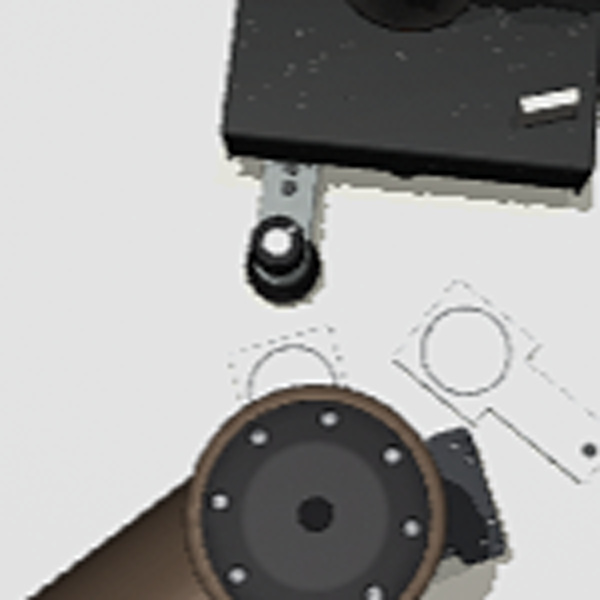

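Run:
```python
from h import *
p=np.load('pics/w2.npz'); t=np.array([.41127,.03708]);u=np.array([np.cos(.2091),np.sin(.2091)]);n=np.array([-u[1],u[0]])
for nm,x,y in [('shL',231,119.5),('shR',397,120.5),('ringleft',237.5,25),('ringright',391,25),('ringbot',314,107),('hole',312,268),('Bcorner',490,27),('Bnotch',560,166)]:
    r=ray(p,x,y,.01);dv=r[:2]-t;print(nm,r[:2],'along',dv@u*1e3,'across',dv@n*1e3)
q=np.load('pics/t2.npz')
# knob/foot in top
for nm,x,y,z in [('knobtop',279,240,.0925),('foot',284,268,.02)]: print(nm,ray(q,230+x/4,140+y/4,z))
x=ray(q,230+293/4,140+390/4,.01);print('ring(top)',x)
```

```text
shL [0.4678307  0.08394328] along 65.05655829648418 across 34.1016660963529
shR [0.48172351 0.01653786] along 64.65477614682175 across -34.71940111183442
ringleft [0.50385224 0.08652779] along 100.82998180681766 across 29.152538920103392
ringright [0.51609259 0.02887213] along 100.83556850775247 across -29.78811474639667
ringbot [0.47991569 0.05135632] along 70.113932501992 across -0.2840844812861027
hole [0.40701784 0.03670143] along -4.238123830201663 across 0.5123393118035785
Bcorner [ 0.52332168 -0.00856222] along 100.13659700985512 across -67.90768821616838
Bnotch [ 0.47767557 -0.05760989] along 45.30344315116971 across -106.41180492533547
knobtop [0.59422407 0.05659517 0.0925    ]
foot [0.59104776 0.05712494 0.02      ]
ring(top) [0.50991979 0.05693945 0.01      ]
```

>>> {"fn": "arm_command", "kwargs": {"targets": [[[0,0,-0.05],[0,4,0],1],[[0,0,-0.07],[0,7,0],1],[[0,0,-0.07],[0,7,0],1],[[0,0,-0.07],[0,7,0],1],[[0,0,-0.04],[0,4,0],1],[[0,0,0],[10,0,0],1],[[0,0,0],[10,0,0],1],[[0,0,0],[0,0,0],1]]}}

```text
t: 5.4
eef_pos: [0.4331, 0.0665, 0.1807]
ee_rot: [-3.141, -0.001, -0.09]
force: [1.3, -0.6, -0.9]
width: 0.0394
```

Run:
```python
from h import *
print(get_state()['eef_pos'],get_state()['ee_rot'],get_state()['t'],get_state()['force'])
im,d,p=snap('scene','s3')
cv2.imwrite('pics/s3c.png',cv2.resize(im[170:310,250:400,::-1],None,fx=4,fy=4,interpolation=2))
im,d,p=snap('wrist','w3')
```

```text
[0.43307141 0.06649304 0.1807128 ] [-3.14086127e+00 -1.33903488e-03 -8.97084020e-02] 5.4 [ 1.28105822 -0.59875854 -0.92323403]
```

View pics/s3c.png

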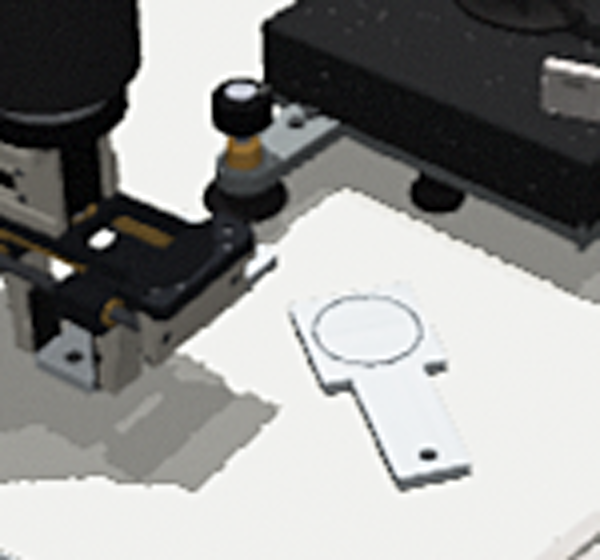

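View pics/w3.png

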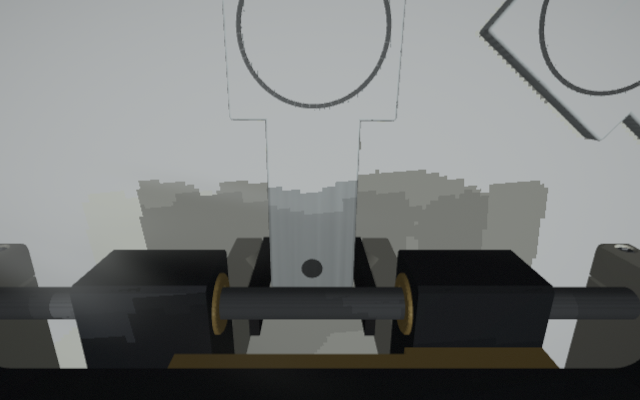

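>>> {"fn": "arm_command", "kwargs": {"targets": [[[0,0,0],[12,0,0],1],[[0,0,0],[14,0,0],1],[[0,0,0],[12,0,0],1],[[0,0,0],[10,0,0],1],[[0,0,0],[7,0,0],1],[[0,0,0],[4,0,0],1],[[0,0,0],[0,0,0],1],[[0,0,0],[0,0,0],1]]}}

```text
t: 6.3
eef_pos: [0.4907, 0.0656, 0.1806]
ee_rot: [-3.142, -0.0, -0.091]
force: [0.4, -1.8, 0.9]
width: 0.0391
```

Run:
```python
from h import *
print(get_state()['eef_pos'],get_state()['ee_rot'],get_state()['t'],get_state()['force'])
im,d,p=snap('wrist','w4')
cv2.imwrite('pics/w4c.png',cv2.resize(im[0:150,220:410,::-1],None,fx=4,fy=4,interpolation=2))
```

```text
[0.49069585 0.06559366 0.18064529] [-3.14150078e+00 -4.00491972e-04 -9.10695240e-02] 6.3 [ 0.42264655 -1.77544351  0.89919311]
```

View pics/w4c.png

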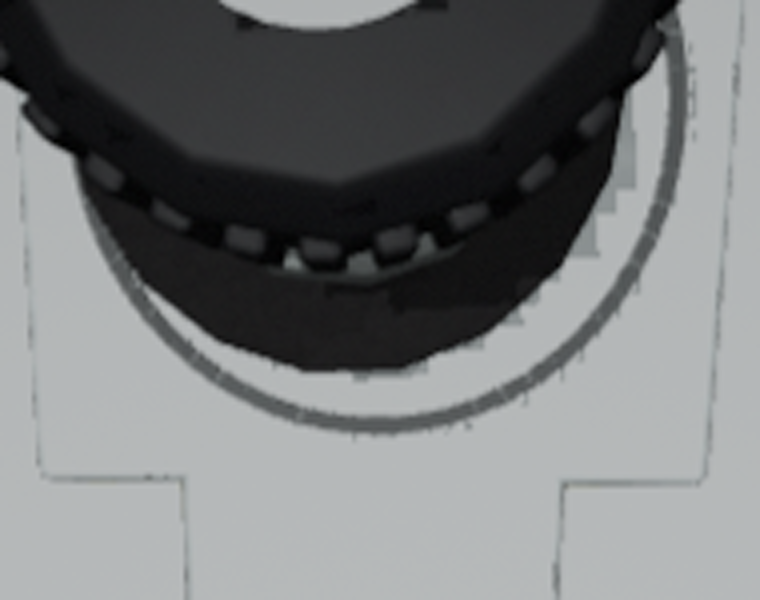

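```bash
cat > fit.py <<'E'
from h import *
from scipy.optimize import least_squares
def circ(P,r=None):
    f=lambda c:np.hypot(P[:,0]-c[0],P[:,1]-c[1])-(c[2] if r is None else r)
    return least_squares(f,[*P.mean(0),.026][:3 if r is None else 2],loss='soft_l1',f_scale=.0005).x
E
python3 - <<'E'
from fit import *
p=np.load('pics/w4.npz'); im=p['im']
c=lambda L:[(220+x/4,y/4) for x,y in L]
foot=c([(80,190),(135,275),(220,342),(305,370),(405,368),(490,330),(560,268),(612,180),(627,95)])
ring=c([(310,414),(380,425),(460,414),(535,380),(600,322),(645,255),(675,170),(680,90),(215,375),(150,308),(110,240)])
t=np.array([.4907,.0656]);
rp=np.array([ray(p,*q,.01)[:2] for q in ring]);cr=circ(rp);print('ring',cr*1e3,circ(rp,.029)*1e3)
for z in(.012,.0145,.017,.022):
    fp=np.array([ray(p,*q,z)[:2] for q in foot]);cf=circ(fp);print(z,cf*1e3,'r26',circ(fp,.026)*1e3,'delta',(circ(fp,.026)-cr[:2])*1e3)
# knob chord edge in top/scene
print(p['eye'])
E
```

```text
ring [589.36502433  55.45471436  28.90846363] [589.48108407  55.47076077]
0.012 [593.17643154  58.74329742  27.19967756] r26 [591.72083944  58.52405714] delta [2.35581511 3.06934278]
0.0145 [592.81450419  58.73762272  26.74097647] r26 [591.89873416  58.61696978] delta [2.53370984 3.16225542]
0.017 [592.45257541  58.73194339  26.28227548] r26 [592.09727296  58.70300962] delta [2.73224863 3.24829526]
0.022 [591.72878784  58.7205754   25.36492225] r26 [592.53489434  58.73097528] delta [3.16987001 3.27626091]
[0.57172309 0.05840275 0.16031151]
```

>>> {"fn": "arm_command", "kwargs": {"targets": [[[0,0,0],[2,2,0],1],[[0,0,0],[0.8,1.2,0],1],[[0,0,0],[0,0,0],1],[[0,0,0],[0,0,0],1]]}}

```text
t: 6.75
eef_pos: [0.4933, 0.0691, 0.1807]
ee_rot: [-3.141, -0.0, -0.091]
force: [-0.4, 0.2, 0.5]
width: 0.0397
```

Run:
```python
from h import *
print(get_state()['eef_pos'],get_state()['ee_rot'],get_state()['t'],get_state()['force'])
im,d,p=snap('wrist','w5')
cv2.imwrite('pics/w5c.png',cv2.resize(im[0:150,220:410,::-1],None,fx=4,fy=4,interpolation=2))
```

```text
[0.49329054 0.06912548 0.18066109] [-3.14135044e+00 -2.49872663e-04 -9.06305543e-02] 6.75 [-0.36548619  0.24830769  0.46074692]
```

View pics/w5c.png

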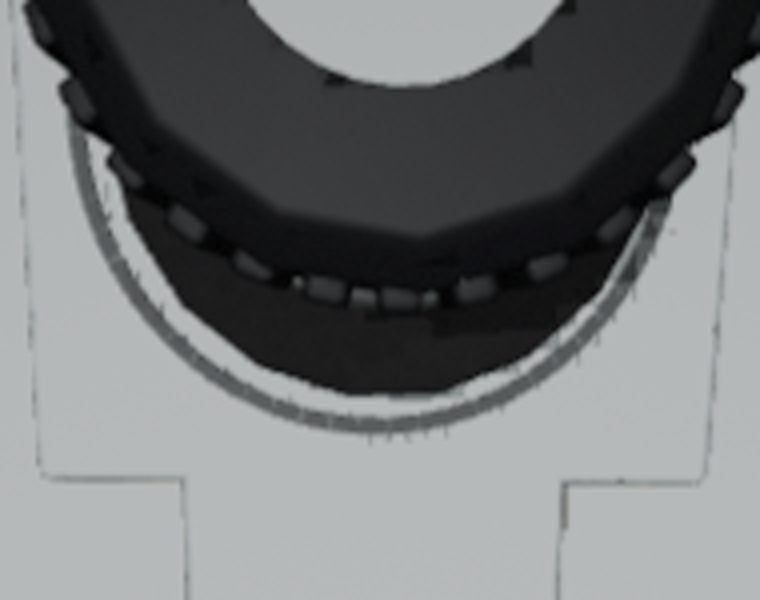

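Run:
```python
from fit import *
p=np.load('pics/w5.npz')
c=lambda L:[(220+x/4,y/4) for x,y in L]
foot=c([(120,195),(145,248),(190,308),(260,362),(340,392),(445,390),(520,362),(590,300),(635,235)])
ring=c([(300,412),(380,425),(460,414),(535,380),(600,322),(645,255),(215,375),(150,308),(110,240),(82,160)])
rp=np.array([ray(p,*q,.01)[:2] for q in ring]);cr=circ(rp);print('ring',cr*1e3)
for z in(.0145,.0165,.0185,.022):
    fp=np.array([ray(p,*q,z)[:2] for q in foot]);cf=circ(fp);print(z,cf*1e3,'r26',circ(fp,.026)*1e3,'delta',(circ(fp,.026)-cr[:2])*1e3)
```

```text
ring [592.23606667  59.06089159  29.16199354]
0.0145 [592.59056359  58.46329027  26.41748944] r26 [592.06292297  58.55159811] delta [-0.17314371 -0.50929347]
0.0165 [592.33977378  58.51161403  26.05512297] r26 [592.26999592  58.5242176 ] delta [ 0.03392925 -0.53667399]
0.0185 [592.0889918   58.55994138  25.69276005] r26 [592.47534626  58.48285061] delta [ 0.23927959 -0.57804098]
0.022 [591.6501219   58.64451248  25.05862147] r26 [592.80605153  58.37667124] delta [ 0.56998486 -0.68422035]
```

>>> {"fn": "arm_command", "kwargs": {"targets": [[[0,0,0],[0,-0.6,0],1],[[0,0,0],[0,0,0],1],[[0,0,0],[0,0,0],0.4],[[0,0,0],[0,0,0],0.4],[[0,0,0],[0,0,0],0.4]]}}

```text
t: 7.3
eef_pos: [0.4932, 0.0683, 0.1806]
ee_rot: [3.142, 0.0, -0.091]
force: [-0.5, 0.6, -0.1]
width: 0.0519
```

Run:
```python
from h import *
print(get_state()['eef_pos'],get_state()['width'],get_state()['t'],get_state()['force'])
im,d,p=snap('wrist','w6')
cv2.imwrite('pics/w6c.png',cv2.resize(im[0:300,170:460,::-1],None,fx=2.6,fy=2,interpolation=2))
```

```text
[0.49320206 0.06828878 0.18063201] 0.05189854903227778 7.3 [-0.50631531  0.64915253 -0.14249459]
```

View pics/w6c.png

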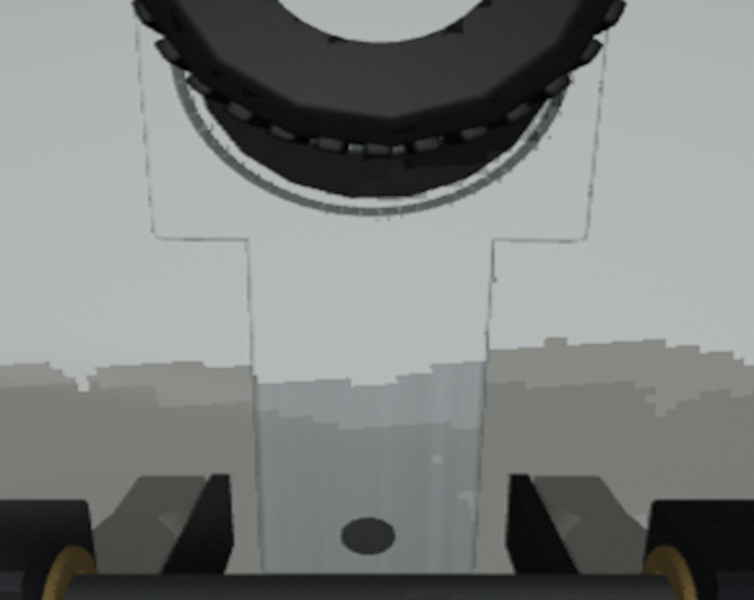

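Run:
```python
from h import *
p=np.load('pics/w6.npz');d=p['d']
for u,v in [(270,40),(300,48),(330,45),(355,35),(310,10)]: print(u,v,d[v,u],pt(p,u,v,d[v,u]))
for f,u,v in [('top0',299.6,200.7),('scene0',310.5,193)]:
    q=np.load(f'pics/{f}.npz');print(pt(q,u,v,q['d'][int(v),int(u)]))
```

```text
270 40 0.064971596 [0.58146057 0.06808514 0.08997313]
300 48 0.0642238 [0.57952506 0.06276171 0.09121919]
330 45 0.06428137 [0.57955246 0.05734429 0.0909933 ]
355 35 0.06275982 [0.58069409 0.05291121 0.09209935]
310 10 0.062127102 [0.58546009 0.06040709 0.09146567]
[0.59236913 0.05706952 0.0929295 ]
[0.58991102 0.0546299  0.09451564]
```

>>> {"fn": "arm_command", "kwargs": {"targets": [[[0,0,0],[0,0,10],0.4],[[0,0,0],[0,0,25],0.4],[[0,0,0],[0,0,35],0.4],[[0,0,0],[0,0,35],0.4],[[0,0,0],[0,0,25],0.4],[[0,0,0],[0,0,0],0.4]]}}

```text
t: 7.95
eef_pos: [0.4942, 0.0687, 0.3153]
ee_rot: [-3.138, -0.007, -0.09]
force: [0.1, 0.6, -0.2]
width: 0.0526
```

Run:
```python
from h import *
print(get_state()['eef_pos'],get_state()['width'],get_state()['t'],get_state()['force'],get_state()['q'])
im,d,p=snap('wrist','w7')
```

```text
[0.49422016 0.06869412 0.31526832] 0.052580511832115796 7.95 [ 0.13171528  0.58383054 -0.17511763] [ 0.5330626   0.14769557 -0.49760444  0.00117446 -0.91793164  0.94690238]
```

View pics/w7.png

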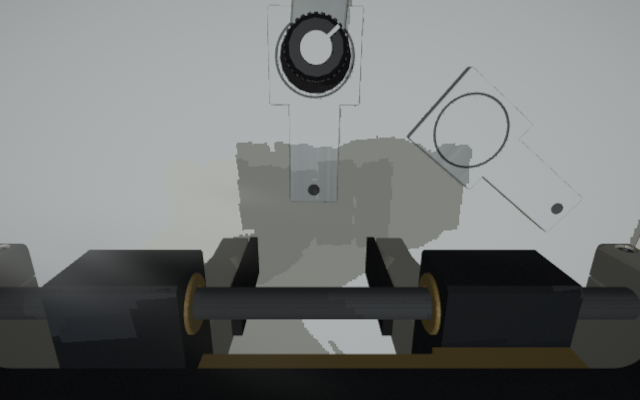

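Run:
```python
from h import *
p=np.load('pics/w7.npz')
print('knob',ray(p,316,47,.0915), 'ring', [ray(p,x,y,.01)[:2].round(4) for x,y in((275.5,57),(354,57),(315,97))],p['eye'])
im=p['im'];cv2.imwrite('pics/w7c.png',cv2.resize(im[0:120,250:390,::-1],None,fx=5,fy=5,interpolation=2))
```

```text
knob [0.59218829 0.05861685 0.0915    ] ring [array([0.5947, 0.0882]), array([0.5894, 0.0297]), array([0.5632, 0.0613])] [0.57538105 0.06164747 0.29545216]
```

View pics/w7c.png

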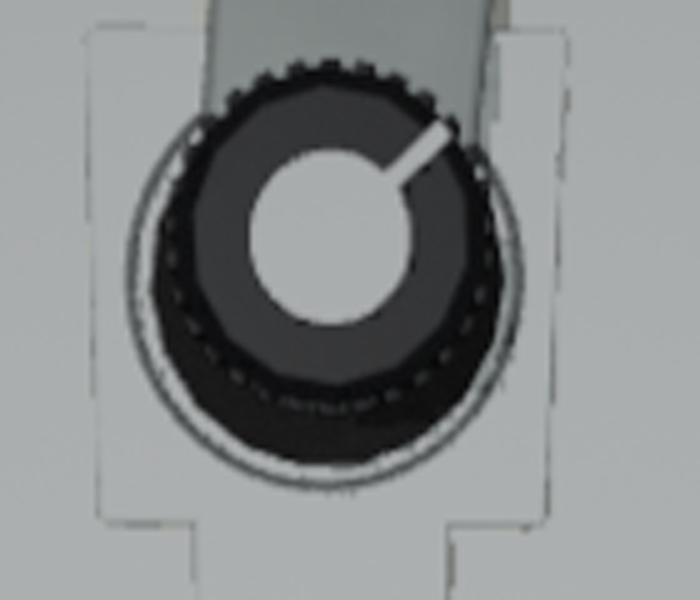

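>>> {"fn": "arm_command", "kwargs": {"targets": [[[0,0,0.1],[8,-1,0],0.4],[[0,0,0.14],[15,-2,0],0.4],[[0,0,0.14],[20,-2,0],0.4],[[0,0,0.14],[20,-2,0],0.4],[[0,0,0.14],[20,-2,0],0.4],[[0,0,0.14],[11,-1,0],0.4],[[0,0,0.14],[5,0,0],0.4],[[0,0,0.14],[0,0,0],0.4]]}}

```text
t: 8.8
eef_pos: [0.5925, 0.0581, 0.3094]
ee_rot: [-3.14, 0.002, 0.994]
force: [1.1, 0.0, 0.1]
width: 0.0524
```

>>> {"fn": "arm_command", "kwargs": {"targets": [[[0,0,0.14],[0,0,0],0.4],[[0,0,0.14],[0,0,0],0.4],[[0,0,0.14],[0,0,0],0.4],[[0,0,0.14],[0,0,0],0.4],[[0,0,0.1],[0,0,0],0.4],[[0,0,0],[0,0,0],0.4],[[0,0,0],[0,0,0],0.4]]}}

```text
t: 9.5
eef_pos: [0.592, 0.0582, 0.3101]
ee_rot: [-3.14, 0.0, 1.646]
force: [0.4, -0.6, -0.7]
width: 0.0522
```

Run:
```python
from h import *
s=get_state();print(s['eef_pos'],s['ee_rot'],s['width'],s['t'],s['force'],s['moment'],s['q'])
```

```text
[0.59198321 0.05823894 0.31007068] [-3.14041808e+00  3.00541499e-04  1.64603622e+00] 0.052237444484157486 9.5 [ 0.37871535 -0.62612095 -0.69901743] [-0.06873966 -0.14622101 -0.05655449] [ 4.26325636e-01  3.05894294e-01 -2.95856304e-01 -1.47568724e-04
 -9.70252021e-01  2.79059020e+00]
```

>>> {"fn": "arm_command", "kwargs": {"targets": [[[0,0,0],[0,0.3,-20],0.4],[[0,0,0],[0,0,-24],0.4],[[0,0,0],[0,0,-15],0.4],[[0,0,0],[0,0,-5],0.4],[[0,0,0],[0,0,0],0.4],[[0,0,0],[0,0,0],0.4]]}}

```text
t: 10.1
eef_pos: [0.5926, 0.0588, 0.2474]
ee_rot: [3.141, -0.0, 1.649]
force: [0.4, 0.2, -0.6]
width: 0.0525
```

>>> {"fn": "arm_command", "kwargs": {"targets": [[[0,0,0],[0,0,0],0.7],[[0,0,0],[0,0,0],1],[[0,0,0],[0,0,0],1],[[0,0,0],[0,0,0],1],[[0,0,0],[0,0,0],1],[[0,0,0],[0,0,0],1]], "squeeze": 20}}

```text
t: 10.7
eef_pos: [0.5931, 0.0588, 0.2473]
ee_rot: [3.139, -0.0, 1.65]
force: [4.7, -0.6, 2.2]
width: 0.0335
```

Run:
```python
from h import *
for i in range(6):
    s=get_state();print(s['t'],s['eef_pos'],s['ee_rot'],s['width'],s['force'],s['moment'].round(3))
```

```text
10.7 [0.59306976 0.05884385 0.24734977] [ 3.13913196e+00 -3.38056418e-04  1.64957634e+00] 0.0335255883153934 [ 4.71771545 -0.57775389  2.24343773] [-0.204 -1.905 -0.003]
10.7 [0.59306976 0.05884385 0.24734977] [ 3.13913196e+00 -3.38056418e-04  1.64957634e+00] 0.0335255883153934 [ 4.71771545 -0.57775389  2.24343773] [-0.204 -1.905 -0.003]
10.7 [0.59306976 0.05884385 0.24734977] [ 3.13913196e+00 -3.38056418e-04  1.64957634e+00] 0.0335255883153934 [ 4.71771545 -0.57775389  2.24343773] [-0.204 -1.905 -0.003]
10.7 [0.59306976 0.05884385 0.24734977] [ 3.13913196e+00 -3.38056418e-04  1.64957634e+00] 0.0335255883153934 [ 4.71771545 -0.57775389  2.24343773] [-0.204 -1.905 -0.003]
10.7 [0.59306976 0.05884385 0.24734977] [ 3.13913196e+00 -3.38056418e-04  1.64957634e+00] 0.0335255883153934 [ 4.71771545 -0.57775389  2.24343773] [-0.204 -1.905 -0.003]
10.7 [0.59306976 0.05884385 0.24734977] [ 3.13913196e+00 -3.38056418e-04  1.64957634e+00] 0.0335255883153934 [ 4.71771545 -0.57775389  2.24343773] [-0.204 -1.905 -0.003]
```

>>> {"fn": "arm_command", "kwargs": {"targets": [[[0,0,0],[0.5,0,0],1],[[0,0,-0.05],[0,0,-0.06],1],[[0,0,-0.1],[0,0,-0.13],1],[[0,0,-0.1],[0,0,-0.13],1],[[0,0,-0.1],[0,0,-0.13],1],[[0,0,-0.05],[0,0,-0.06],1]]}}

```text
t: 11.3
eef_pos: [0.5934, 0.0588, 0.2468]
ee_rot: [3.14, -0.001, 1.246]
force: [3.9, -0.6, 2.6]
width: 0.0334
```

```bash
cat > st.py <<'E'
from h import *
s=get_state();print(s['t'],s['eef_pos'].round(5),s['ee_rot'].round(4),round(s['width'],5),s['force'].round(2),s['moment'].round(3),'q6',s['q'][5].round(4),'e6',s['joint_efforts'][5].round(4))
E
python3 st.py
```

```text
11.3 [0.59336 0.05882 0.24683] [ 3.1399e+00 -1.0000e-03  1.2458e+00] 0.03341 [ 3.92 -0.6   2.63] [-0.077 -1.687 -0.019] q6 2.3898 e6 0.1518
```

>>> {"fn": "arm_command", "kwargs": {"targets": [[[0,0,-0.1],[0.4,0,-0.13],1],[[0,0,-0.1],[0,0,-0.13],1],[[0,0,-0.1],[0,0,-0.13],1],[[0,0,-0.1],[0,0,-0.13],1],[[0,0,-0.1],[0,0,-0.13],1],[[0,0,-0.1],[0,0,-0.13],1]]}}

```text
t: 11.9
eef_pos: [0.5936, 0.0587, 0.2461]
ee_rot: [3.141, -0.001, 0.645]
force: [5.1, -1.0, 3.5]
width: 0.0336
```

```bash
python3 st.py
python3 - <<'E'
from h import *
im,d,p=snap('scene','s8')
cv2.imwrite('pics/s8c.png',cv2.resize(im[150:250,260:380,::-1],None,fx=6,fy=6,interpolation=2))
E
python3 st.py
```

```text
11.9 [0.59364 0.05872 0.24606] [ 3.1408e+00 -1.4000e-03  6.4550e-01] 0.0336 [ 5.1  -1.02  3.48] [-0.336 -1.455  0.033] q6 1.7897 e6 1.6173
11.95 [0.59367 0.05868 0.24605] [ 3.1408e+00 -1.5000e-03  6.3950e-01] 0.03383 [ 4.35 -0.56  3.96] [-0.289 -1.524 -0.061] q6 1.7839 e6 1.1591
```

View pics/s8c.png

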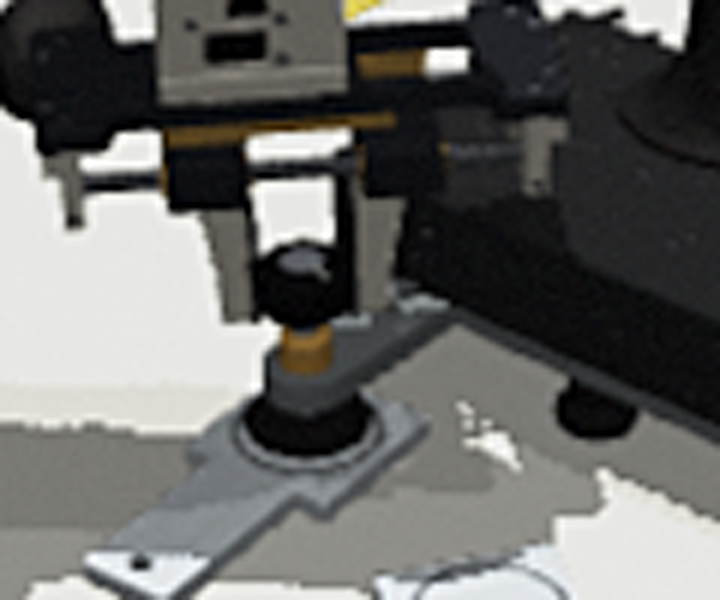

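Run:
```python
from h import *
p=np.load('pics/s8.npz');M=Rm(p['o'])
def proj(P):
    c=M.T@(np.array(P)-p['eye']);c=p['mtx']@c/c[2];return (c[:2]-[260,150])*6
c=proj([.5922,.0586,.0905]);print(c)
for a in(-.83,-1.2,-1.5,-1.83,-2.2):print(a,proj([.5922+.014*np.cos(a),.0586+.014*np.sin(a),.0905])-c)
```

```text
[297.60562482 261.30100678]
-0.83 [35.98109681 -4.68939565]
-1.2 [36.16001154  2.61306694]
-1.5 [32.6761275   8.35678794]
-1.83 [25.44793372 13.82271672]
-2.2 [14.06008894 18.16676179]
```

>>> {"fn": "arm_command", "kwargs": {"targets": [[[0,0,-0.1],[0,0,-0.13],1],[[0,0,-0.1],[0,0,-0.13],1],[[0,0,-0.1],[0,0,-0.13],1],[[0,0,-0.1],[0,0,-0.13],1],[[0,0,-0.05],[0,0,-0.06],1]]}}

```text
t: 12.45
eef_pos: [0.5937, 0.0586, 0.2455]
ee_rot: [3.141, -0.002, 0.198]
force: [4.9, -1.0, 3.3]
width: 0.0336
```

```bash
python3 st.py
```

```text
12.45 [0.5937  0.05857 0.24549] [ 3.1413e+00 -1.7000e-03  1.9790e-01] 0.03362 [ 4.86 -0.99  3.34] [-0.616 -1.712  0.022] q6 1.3422 e6 0.1536
```

>>> {"fn": "arm_command", "kwargs": {"targets": [[[0,0,-0.08],[0,0,-0.1],1],[[0,0,-0.08],[0,0,-0.1],1]]}}

```text
t: 12.65
eef_pos: [0.5937, 0.0585, 0.2453]
ee_rot: [3.141, -0.002, 0.038]
force: [5.3, -2.5, 2.5]
width: 0.0339
```

```bash
python3 st.py
```

```text
12.65 [0.59369 0.05851 0.24528] [ 3.1415e+00 -1.6000e-03  3.8500e-02] 0.03389 [ 5.3  -2.52  2.47] [-0.763 -1.761 -0.02 ] q6 1.1828 e6 1.3235
```

>>> {"fn": "arm_command", "kwargs": {"targets": [[[0,0,-0.08],[0,0,-0.1],1],[[0,0,-0.08],[0,0,-0.1],1]]}}

```text
t: 12.85
eef_pos: [0.5937, 0.0585, 0.2451]
ee_rot: [-3.142, -0.002, -0.122]
force: [5.0, -2.7, 2.8]
width: 0.034
```

```bash
python3 st.py
```

```text
12.85 [0.5937  0.05847 0.24507] [-3.1416e+00 -1.6000e-03 -1.2160e-01] 0.03404 [ 4.96 -2.74  2.84] [-0.912 -1.785 -0.011] q6 1.0227 e6 1.29
```

>>> {"fn": "arm_command", "kwargs": {"targets": [[[0,0,-0.08],[0,0,-0.1],1],[[0,0,-0.08],[0,0,-0.1],1]]}}

```text
t: 13.05
eef_pos: [0.5937, 0.0584, 0.2449]
ee_rot: [-3.141, -0.002, -0.282]
force: [4.1, -2.4, 3.6]
width: 0.0338
```

```bash
python3 st.py
```

```text
13.05 [0.5937  0.05838 0.24487] [-3.1414e+00 -1.6000e-03 -2.8170e-01] 0.03378 [ 4.05 -2.38  3.63] [-1.015 -1.751  0.012] q6 0.8627 e6 1.2901
```

>>> {"fn": "arm_command", "kwargs": {"targets": [[[0,0,-0.08],[-0.5,0.3,-0.1],1],[[0,0,-0.08],[-0.4,0,-0.1],1]]}}

```text
t: 13.25
eef_pos: [0.5934, 0.0584, 0.2447]
ee_rot: [-3.141, -0.003, -0.441]
force: [8.9, -6.4, -1.3]
width: 0.0336
```

```bash
python3 st.py
```

```text
13.25 [0.59336 0.05845 0.24471] [-3.1409e+00 -2.8000e-03 -4.4140e-01] 0.03356 [ 8.9  -6.41 -1.27] [-2.156 -3.438 -0.038] q6 0.7015 e6 1.2845
```

>>> {"fn": "arm_command", "kwargs": {"targets": [[[0,0,-0.08],[0,0,-0.1],1],[[0,0,-0.08],[0,0,-0.1],1]]}}

```text
t: 13.45
eef_pos: [0.5934, 0.0584, 0.2445]
ee_rot: [-3.141, -0.003, -0.601]
force: [9.2, -5.3, 0.2]
width: 0.034
```

```bash
python3 st.py
```

```text
13.45 [0.59338 0.05838 0.2445 ] [-3.1405e+00 -2.6000e-03 -6.0150e-01] 0.03399 [ 9.17 -5.31  0.23] [-2.035 -3.122  0.081] q6 0.5416 e6 1.2876
```

>>> {"fn": "arm_command", "kwargs": {"targets": [[[0,0,-0.08],[0,0,-0.1],1],[[0,0,-0.08],[0,0,-0.1],1]]}}

```text
t: 13.65
eef_pos: [0.5934, 0.0583, 0.2443]
ee_rot: [-3.14, -0.002, -0.762]
force: [8.4, -5.5, 0.3]
width: 0.0333
```

```bash
python3 st.py
```

```text
13.65 [0.59336 0.05835 0.24429] [-3.1402e+00 -2.3000e-03 -7.6150e-01] 0.03332 [ 8.4  -5.46  0.25] [-2.079 -3.077  0.038] q6 0.3816 e6 1.2878
```

>>> {"fn": "arm_command", "kwargs": {"targets": [[[0,0,-0.08],[0,0,-0.1],1],[[0,0,-0.08],[0,0,-0.1],1]]}}

```text
t: 13.85
eef_pos: [0.5933, 0.0583, 0.2441]
ee_rot: [-3.14, -0.002, -0.922]
force: [8.4, -5.9, 0.9]
width: 0.0338
```

```bash
python3 st.py
```

```text
13.85 [0.59333 0.05833 0.24409] [-3.140e+00 -2.100e-03 -9.215e-01] 0.03384 [ 8.4  -5.89  0.94] [-2.156 -2.999  0.024] q6 0.2216 e6 1.2889
```

>>> {"fn": "arm_command", "kwargs": {"targets": [[[0,0,-0.08],[0.8,-0.4,-0.1],1],[[0,0,-0.08],[0.7,-0.3,-0.1],1]]}}

```text
t: 14.05
eef_pos: [0.5938, 0.058, 0.2438]
ee_rot: [-3.142, -0.0, -1.082]
force: [-0.9, 0.7, 7.9]
width: 0.034
```

```bash
python3 st.py
```

```text
14.05 [0.59379 0.05801 0.2438 ] [-3.1415e+00 -2.0000e-04 -1.0820e+00] 0.03397 [-0.91  0.67  7.86] [0.478 0.241 0.016] q6 0.0639 e6 1.2815
```

>>> {"fn": "arm_command", "kwargs": {"targets": [[[0,0,-0.08],[0,0,-0.1],1],[[0,0,-0.08],[0,0,-0.1],1]]}}

```text
t: 14.25
eef_pos: [0.5937, 0.0581, 0.2436]
ee_rot: [-3.142, -0.0, -1.242]
force: [0.9, -1.4, 5.5]
width: 0.0335
```

```bash
python3 st.py
```

```text
14.25 [0.59369 0.05805 0.24361] [-3.1416e+00 -3.0000e-04 -1.2418e+00] 0.0335 [ 0.93 -1.36  5.45] [-0.258 -0.469  0.019] q6 -0.0962 e6 1.2957
```

>>> {"fn": "arm_command", "kwargs": {"targets": [[[0,0,-0.08],[0,0,-0.1],1],[[0,0,-0.08],[0,0,-0.1],1]]}}

```text
t: 14.45
eef_pos: [0.5936, 0.058, 0.2434]
ee_rot: [-3.142, -0.0, -1.402]
force: [1.1, -1.6, 4.6]
width: 0.0333
```

```bash
python3 st.py
```

```text
14.45 [0.59365 0.05804 0.24343] [-3.1416e+00 -3.0000e-04 -1.4018e+00] 0.03332 [ 1.13 -1.56  4.58] [-0.313 -0.438  0.025] q6 -0.2562 e6 1.2947
```

>>> {"fn": "arm_command", "kwargs": {"targets": [[[0,0,-0.08],[0,0,-0.1],1],[[0,0,-0.08],[0,0,-0.1],1]]}}

```text
t: 14.65
eef_pos: [0.5936, 0.058, 0.2432]
ee_rot: [3.142, -0.0, -1.562]
force: [0.9, -0.4, 6.3]
width: 0.0337
```

```bash
python3 st.py
```

```text
14.65 [0.5936  0.05805 0.24322] [ 3.1415e+00 -3.0000e-04 -1.5618e+00] 0.03374 [ 0.9  -0.37  6.29] [-0.288 -0.402  0.04 ] q6 -0.4162 e6 1.2951
```

>>> {"fn": "arm_command", "kwargs": {"targets": [[[0,0,-0.08],[0,0,-0.1],1],[[0,0,-0.08],[0,0,-0.1],1]]}}

```text
t: 14.85
eef_pos: [0.5935, 0.0581, 0.243]
ee_rot: [3.141, -0.0, -1.722]
force: [0.7, 0.0, 6.6]
width: 0.0338
```

```bash
python3 st.py
```

```text
14.85 [0.59353 0.05805 0.24302] [ 3.1415e+00 -3.0000e-04 -1.7218e+00] 0.03382 [0.67 0.03 6.57] [-0.204 -0.24   0.018] q6 -0.5762 e6 1.2951
```

>>> {"fn": "arm_command", "kwargs": {"targets": [[[0,0,-0.08],[0,0,-0.1],1],[[0,0,-0.08],[0,0,-0.1],1]]}}

```text
t: 15.05
eef_pos: [0.5935, 0.0581, 0.2428]
ee_rot: [3.141, -0.0, -1.882]
force: [-0.2, -0.3, 7.4]
width: 0.0335
```

```bash
python3 st.py
```

```text
15.05 [0.59349 0.05806 0.24279] [ 3.1414e+00 -4.0000e-04 -1.8818e+00] 0.03347 [-0.18 -0.34  7.38] [-0.094 -0.223  0.049] q6 -0.7361 e6 1.2952
```

>>> {"fn": "arm_command", "kwargs": {"targets": [[[0,0,-0.08],[0,0,-0.1],1],[[0,0,-0.08],[0,0,-0.1],1]]}}

```text
t: 15.25
eef_pos: [0.5934, 0.0581, 0.2426]
ee_rot: [3.141, -0.0, -2.042]
force: [-0.3, 0.9, 7.7]
width: 0.0333
```

```bash
python3 st.py
```

```text
15.25 [0.59342 0.0581  0.24257] [ 3.1413e+00 -5.0000e-04 -2.0418e+00] 0.03333 [-0.26  0.94  7.67] [-0.035 -0.088  0.063] q6 -0.8962 e6 1.2828
```

>>> {"fn": "arm_command", "kwargs": {"targets": [[[0,0,-0.08],[0,0,-0.1],1],[[0,0,-0.08],[0,0,-0.1],1]]}}

```text
t: 15.45
eef_pos: [0.5934, 0.0581, 0.2424]
ee_rot: [3.141, -0.001, -2.202]
force: [-0.8, 0.8, 7.4]
width: 0.0337
```

```bash
python3 st.py
```

```text
15.45 [0.59337 0.0581  0.2424 ] [ 3.1414e+00 -5.0000e-04 -2.2017e+00] 0.03371 [-0.81  0.82  7.42] [0.062 0.065 0.026] q6 -1.0561 e6 1.2401
```

>>> {"fn": "arm_command", "kwargs": {"targets": [[[0,0,-0.08],[0,0,-0.1],1],[[0,0,-0.08],[0,0,-0.1],1]]}}

```text
t: 15.65
eef_pos: [0.5933, 0.0582, 0.2422]
ee_rot: [3.141, -0.001, -2.362]
force: [-0.5, 1.4, 8.6]
width: 0.0337
```

```bash
python3 st.py
```

```text
15.65 [0.59333 0.05816 0.24224] [ 3.1414e+00 -6.0000e-04 -2.3616e+00] 0.03366 [-0.52  1.39  8.56] [0.146 0.208 0.111] q6 -1.2161 e6 1.184
```

>>> {"fn": "arm_command", "kwargs": {"targets": [[[0,0,0.08],[0,0,0.1],1],[[0,0,0.08],[0,0,0.1],1],[[0,0,0.08],[0,0,0.1],1],[[0,0,0.08],[0,0,0.1],1]]}}

```text
t: 16.05
eef_pos: [0.5934, 0.0581, 0.2426]
ee_rot: [3.141, -0.0, -2.035]
force: [0.0, -0.7, 6.6]
width: 0.0333
```

```bash
python3 st.py
```

```text
16.05 [0.59343 0.05809 0.24259] [ 3.1413e+00 -4.0000e-04 -2.0353e+00] 0.03331 [ 0.01 -0.73  6.58] [-0.079 -0.157 -0.118] q6 -0.8896 e6 -1.2639
```

>>> {"fn": "arm_command", "kwargs": {"targets": [[[0,0,-0.08],[0,0,-0.1],1],[[0,0,-0.08],[0,0,-0.1],1]]}}

```text
t: 16.25
eef_pos: [0.5934, 0.0581, 0.2424]
ee_rot: [3.141, -0.001, -2.201]
force: [-1.1, -0.8, 7.8]
width: 0.0337
```

```bash
python3 st.py
```

```text
16.25 [0.5934  0.05814 0.24242] [ 3.1414e+00 -5.0000e-04 -2.2013e+00] 0.03371 [-1.14 -0.75  7.75] [0.083 0.036 0.047] q6 -1.0558 e6 1.45
```

>>> {"fn": "arm_command", "kwargs": {"targets": [[[0,0,0],[0,0,0],1],[[0,0,0],[0,0,0],1],[[0,0,0],[0,0,0],1]]}}

```text
t: 16.55
eef_pos: [0.5934, 0.0581, 0.2424]
ee_rot: [3.141, -0.0, -2.199]
force: [-1.1, 0.3, 7.6]
width: 0.0338
```

```bash
python3 st.py
```

```text
16.55 [0.59339 0.05812 0.24241] [ 3.1413e+00 -4.0000e-04 -2.1987e+00] 0.0338 [-1.13  0.34  7.62] [ 0.039 -0.046 -0.136] q6 -1.053 e6 0.0812
```

>>> {"fn": "arm_command", "kwargs": {"targets": [[[0,0,0.08],[0,0,0.1],1],[[0,0,0.08],[0,0,0.1],1],[[0,0,0.08],[0,0,0.1],1],[[0,0,0.08],[0,0,0.1],1],[[0,0,0.06],[0,0,0.08],1],[[0,0,0],[0,0,0],1],[[0,0,0],[0,0,0],1]]}}

```text
t: 17.25
eef_pos: [0.5935, 0.0581, 0.2429]
ee_rot: [3.141, -0.0, -1.818]
force: [1.4, -0.8, 6.2]
width: 0.0339
```

>>> {"fn": "arm_command", "kwargs": {"targets": [[[0,0,-0.08],[0,0,-0.1],1],[[0,0,-0.08],[0,0,-0.1],1],[[0,0,-0.08],[0,0,-0.1],1]]}}

```text
t: 17.55
eef_pos: [0.5934, 0.0581, 0.2426]
ee_rot: [3.141, -0.0, -2.062]
force: [-0.2, -0.5, 7.7]
width: 0.0335
```

```bash
python3 st.py
```

```text
17.55 [0.59344 0.05811 0.24258] [ 3.1414e+00 -5.0000e-04 -2.0617e+00] 0.03352 [-0.15 -0.53  7.72] [ 0.013 -0.068  0.054] q6 -0.9162 e6 1.2831
```

>>> {"fn": "arm_command", "kwargs": {"targets": [[[0,0,-0.08],[0,0,-0.1],1]]}}

```text
t: 17.65
eef_pos: [0.5934, 0.0581, 0.2425]
ee_rot: [3.141, -0.001, -2.142]
force: [-0.9, 0.5, 7.3]
width: 0.0337
```

```bash
python3 st.py
```

```text
17.65 [0.5934  0.0581  0.24247] [ 3.1414e+00 -5.0000e-04 -2.1417e+00] 0.03375 [-0.9   0.55  7.29] [ 0.036  0.007 -0.017] q6 -0.9961 e6 1.2575
```

>>> {"fn": "arm_command", "kwargs": {"targets": [[[0,0,-0.08],[0,0,-0.1],1]]}}

```text
t: 17.75
eef_pos: [0.5934, 0.0581, 0.2424]
ee_rot: [3.141, -0.001, -2.222]
force: [-0.2, 0.4, 7.7]
width: 0.0333
```

```bash
python3 st.py
```

```text
17.75 [0.5934  0.05815 0.24238] [ 3.1414e+00 -5.0000e-04 -2.2217e+00] 0.03331 [-0.18  0.43  7.75] [0.046 0.052 0.056] q6 -1.0761 e6 1.233
```

>>> {"fn": "arm_command", "kwargs": {"targets": [[[0,0,0],[0,0,0],1],[[0,0,0],[0,0,0],0.4],[[0,0,0],[0,0,0],0.4],[[0,0,0],[0,0,0],0.4],[[0,0,0],[0,0,0],0.4]]}}

```text
t: 18.25
eef_pos: [0.5934, 0.0581, 0.2414]
ee_rot: [3.141, -0.001, -2.22]
force: [0.4, -0.1, 0.1]
width: 0.0521
```

>>> {"fn": "arm_command", "kwargs": {"targets": [[[0,0,0],[0,0,10],0.4],[[0,0,0],[0,0,25],0.4],[[0,0,0],[0,0,30],0.4],[[0,0,0],[0,0,30],0.4],[[0,0,0],[0,0,15],0.4],[[0,0,0],[0,0,0],0.4]]}}

```text
t: 18.85
eef_pos: [0.5943, 0.0583, 0.3554]
ee_rot: [-3.138, 0.004, -2.22]
force: [-0.5, 0.2, 0.1]
width: 0.0527
```

>>> {"fn": "arm_command", "kwargs": {"targets": [[[0,0,0.14],[-15,0,0],0.4],[[0,0,0.14],[-25,0,0],0.4],[[0,0,0.14],[-25,0,0],0.4],[[0,0,0.14],[-20,0,0],0.4],[[0,0,0.14],[-15,5,0],0.4],[[0,0,0.14],[0,0,0],0.4],[[0,0,0.14],[0,0,0],0.4],[[0,0,0.14],[0,0,0],0.4]]}}

```text
t: 19.65
eef_pos: [0.4933, 0.0632, 0.3516]
ee_rot: [3.141, 0.0, -1.095]
force: [-0.1, -0.8, -0.4]
width: 0.0523
```

>>> {"fn": "arm_command", "kwargs": {"targets": [[[0,0,0.14],[0,0,0],0.4],[[0,0,0.14],[0,0,0],0.4],[[0,0,0.14],[0,0,0],0.4],[[0,0,0.14],[0,0,0],0.4],[[0,0,0.14],[0,0,0],0.4],[[0,0,0.14],[0,0,0],0.4],[[0,0,0.14],[0,0,0],0.4],[[0,0,0],[0,0,0],0.4]]}}

```text
t: 20.45
eef_pos: [0.4935, 0.0631, 0.3515]
ee_rot: [3.141, 0.001, -0.119]
force: [0.6, 1.1, -0.0]
width: 0.052
```

```bash
python3 st.py
python3 - <<'E'
from h import *
im,d,p=snap('wrist','w9')
a=cv2.resize(im[0:150,235:395,::-1],None,fx=4,fy=4,interpolation=2)
cv2.imwrite('pics/w9c.png',a)
im,d,p=snap('scene','s9')
cv2.imwrite('pics/s9c.png',cv2.resize(im[150:250,260:380,::-1],None,fx=6,fy=6,interpolation=2))
E
```

```text
20.45 [0.49345 0.06314 0.35147] [ 3.1412e+00  8.0000e-04 -1.1860e-01] 0.05199 [ 0.6   1.07 -0.04] [-0.045 -0.02  -0.014] q6 0.9293 e6 2.0943
```

View pics/w9c.png

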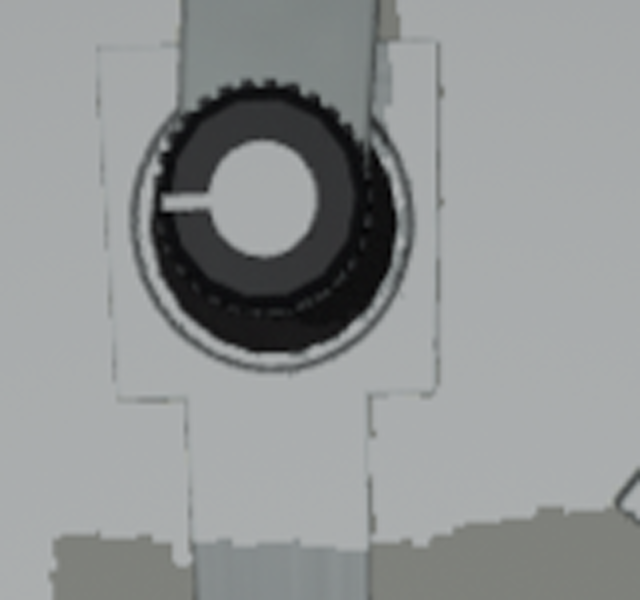

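View pics/s9c.png

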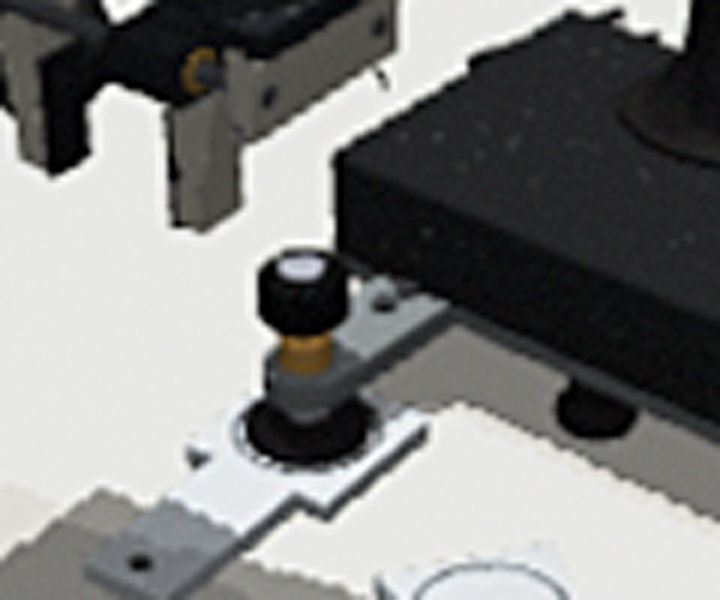

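Run:
```python
from station import *
print(job_done())
```

```text
the job is handed in; nothing more can be done
None
```

The bearing plate lies flat on the bench with its ring centred under the foot, and the foot now bears lightly on it. I handed the job in at about 20.6 s with the gripper clear of everything.

- **Plate:** Of the two identical paddles, I took the one farther from the base (0.61 m against 0.51 m). I slid it flat along the bench by its tail, corrected it once by about 4 mm from the wrist view, and let go.
- **Screw:** I turned the knob about 3.87 rad clockwise. The wrist-joint effort changed steadily from about 2.0 rad of tool yaw onward, at the slope expected for the rubber. I first went on to an estimated 9 N, then backed off and approached again. It now stands at an estimated 5 N of load.
- **Last checks:** The final wrist view shows the foot inside the ring, off centre by roughly 0.4 mm. The knob's mark stands within about 0.1 rad of the turn I commanded, so the grip did not slip noticeably.
- **Noise and uncertainty:** The wrist moment about the vertical was too noisy (about 0.1 N m) to confirm the light load by itself. The 5 N comes from the joint effort and from the turn angle past contact, which agree. The gripper saw up to about 11 N sideways and 9 N upwards while turning, and no limit was exceeded in the readings I took.
- **Not checked:** I did not measure the vial and the mount afterwards, but the arm did not go near them.

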